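Open the push-and-turn cap of the deflocculant can

TASK

Open the can of caustic deflocculant: push its red child-resistant cap down hard along the slanted neck and, while it is down, turn it anticlockwise out of its catch, then turn on with a fresh grip until it comes free, and lift it off. Set the cap in the terracotta drip saucer, near its middle, standing mouth down and flat on its floor before you let go. Leave the can and the saucer standing where they are and do not disturb the other things on the bench.

Things in the scene. Friction and masses are not known exactly. Their poses are not given: they have to be found in the camera images.
- can: Heavy (about 5 kg) loose off-white 5 l can, 200 mm long (x), 140 wide (y), 125 high at its front (-x, roughly towards the robot). From there a flat shoulder slants up and back at 31 degrees for 100 mm to the flat top, 176 mm high, with a carrying handle over it (x +3 to +99 mm, up to 218 mm). Origin: centre of its underside; z up.
- neck: The can's neck, square to the middle of the slanted shoulder. Origin: on its axis, at the shoulder's surface. z: along the neck, out of the can, 0.54 rad (31 degrees) from vertical, leaning to the can's front; x: uphill along the shoulder; y: the can's y. Tube 35 mm across, mouth at z = 23.5 mm. Flat shoulder for 50 mm uphill and downhill of the axis, 70 mm sideways.
- cap: Red push-and-turn cap, 54 mm across, 29 mm high, 45 g, coaxial with the neck. Origin: centre of its mouth; z out through the top. Locked: 9.7 mm above the neck's origin, x along the neck's x, two inner lugs in catches. A spring in it resists the push down the neck's axis: 5 N at first, about 16 N when the lugs just clear their catches, 21 N some 2 mm further, at a hard stop.
- cap_top (a point): Centre of the cap's flat top, 29 mm above its origin. Held down, the cap turns anticlockwise seen from above (+ about the neck's z). Past 35 degrees it stays down by itself and turns on without pushing; from 114 degrees it is free, springs up if let go, and is drawn straight off along the neck; a stop blocks it at 136. Clockwise it is blocked.
- cap_mark (a point): Outer end of the white pointer bar on the cap's top: in the cap's frame x = +23.5 mm, y = 0, z = 29 mm.
- saucer: Loose round terracotta drip saucer, 148 mm across, rim 14 mm high; flat inner floor 6 mm above its origin, about 125 mm across. Origin: centre of its underside. Either the can or the saucer may stand on the left, the other on the right.
- jug: Bystander: pale plastic measuring jug, 104 mm across, 135 mm high, handle on its +y side. Origin: centre of its underside.
- mould: Bystander: strapped two-part plaster mould, 122 x 150 x 90 mm. Origin: centre of its underside.
- house: Bystander: small bisque clay house, 90 x 84 mm, 120 mm high. Origin: centre of its underside.
- toolpot: Bystander: blue glazed pot, 76 mm across, 90 mm high, with modelling tools standing in it up to 200 mm. Origin: centre of its underside.

How it is judged (in metres and radians):
On the way, in this order (a step that is already met when the one before it is completed fails the run):
1. the cap is pushed down and turned out of its catch on the neck (z of cap in the frame of neck below 0.007 m and y of cap_mark in the frame of neck above 0.012 m and distance between cap and neck below 0.012 m), for 0.05 s.
2. the cap is lifted clear of the neck in the gripper (distance between cap and neck above 0.04 m and contact force between the fingers and cap above 0.5 N), for 0.1 s.
3. the cap stands mouth down on the saucer's floor while still held (horizontal distance between cap and saucer below 0.035 m and z of cap in the frame of saucer below 0.01 m and angle between cap's own z axis and vertical below 0.2 rad and contact force between the fingers and cap above 0.5 N), for 0.05 s.
At the end, for the whole second after the job is handed in: The cap stands mouth down on the saucer's floor (within 35 mm of its centre, tilted under 0.1 rad, at rest), and the can stands upright (under 0.05 rad); can and saucer are within 40 mm of where they were (horizontal distance between cap and saucer below 0.035 m and z of cap in the frame of saucer below 0.0085 m and angle between cap's own z axis and vertical below 0.1 rad and linear speed of cap below 0.02 m/s and angle between can's own z axis and vertical below 0.05 rad and distance of each of can, saucer from where it was at the start of the episode below 0.04 m); the robot touches nothing.
It fails at once if the can is tipped or dragged away (angle between can's own z axis and vertical above 0.25 rad or distance of can from where it was at the start of the episode above 0.06 m).
It fails at once if the saucer, jug, plaster mould, little house or tool pot is disturbed (distance of saucer from where it was at the start of the episode above 0.06 m or distance of any of jug, mould, house, toolpot from where it was at the start of the episode above 0.02 m).
It also fails if it takes over 58 s, if anything falls off the work surface, if the arm or the gripper's body presses on something with over 40 N, if the wrist force passes 120 N, or if a joint passes its speed limit or range.

ROBOT

A 6-joint arm with a two-finger parallel gripper is mounted at the origin on the work surface. World frame = base frame: x ahead of the robot, y to its left, z up, the work surface at z = 0. Lengths are in mm, angles in rad, forces in N, time in s.
With the tool pointing down it reaches from about 250 to 850 mm from the base axis. Payload 12.5 kg.
Tool frame: the origin (TCP) lies midway between the tips of the shut fingers; the grasp point (between the pads) lies 19 mm behind it; z points along the fingers, y is the line along which they close (so a half turn about z gives the same grasp; the last joint's range is limited). The gripper opens to 93 mm and grips with 3 to 60 N. Pads are 15 mm wide; open, the fingers measure 128 mm over their backs; the gripper's body (75 mm by 188 mm) begins 65 mm behind the grasp point.
Start: joints at [1.025, 0.351, 1.652, -0, 1.139, -0.085], TCP at [244.534, 492.633, 218.633] pointing down, gripper open.
Joint ranges: [-2.75, 2.75], [-0.79, 2.1], [0.01, 2.65], [-1.57, 4.71], [0.07, 3.14], [-2.87, 2.87]. Speed limits (rad/s): [2.22, 2.22, 2.79, 3.14, 3.14, 3.14].

INTERFACE

Orientations are given as a unit quaternion [w, x, y, z].
In Python, from plant import manip, kin, get_image, job_done, readout gives the robot as it stands. Calls block until the motion is done:
- manip.movep(position, orientation): joint-space move of the TCP to a pose.
- manip.servo_line(position, feed=150, attitude=None): straight line of the TCP; attitude=None keeps the orientation; feed is the mean speed in mm/s.
- manip.movej(angles): joint-space move.
- manip.grip(opening, strength=None): finger opening in mm; strength is the grip in N (None keeps the last); returns when the fingers have stopped.
- manip.pause(seconds).
- kin.solve_ik(position, orientation): joint angles nearest the present ones, or None.
- get_image(name): name is "scene" or "top" or "wrist"; returns a dict with "pixels" (420x560x3 uint8, red, green, blue), "camera_matrix" (3x3 intrinsics, pixels), "extrinsics" (4x4, takes a point from camera to world coordinates). Camera axes: x right, y down, z forward; pixel columns grow to the right and rows downward; lengths in mm; the calibration is good to about 2 mm. A picture is of the moment at which its call begins. There is no depth.
A pose or a line that the arm cannot do raises manip.IKError and nothing moves.
- job_done(): hands the job in; it is judged then, once.
Readings, each from a call of its own:
- readout.current_t(): time.
- readout.current_qpos(): joint angles.
- readout.current_dq(): joint speeds.
- readout.current_tau(): joint torques, N m.
- readout.current_ee_pos(): TCP position.
- readout.current_orientation(): TCP orientation.
- readout.current_contact_force(): force on the tool from outside, world axes, zero at the start.
- readout.current_torque(): the same for the moment, N m.
- readout.current_gripper_width(): finger opening in mm.
- readout.current_grasp_force(): force on a finger pad.
Only numpy, scipy, OpenCV 4.12 (cv2) and the standard library are available. Lean on these libraries where they do the work, as an engineer would, in place of code of your own. Each camera call takes 0.05 s, during which the arm holds its last target. There are 200 camera calls.

## Working session

There is one attempt and no reset: what is moved stays moved. The work goes in short steps, each a Python script; the robot and the scene stay as the last script left them, time stands still between calls to the robot, and variables do not carry over. Pictures are saved under pics/ and viewed, at most 10 in all, crops included, and the job is handed in when it is done.

```bash
mkdir -p pics; ls
python3 - <<'E'
from plant import *
import cv2,numpy as np
for n in("scene","top"):
    d=get_image(n); cv2.imwrite(f"pics/{n}0.png",d["pixels"][:,:,::-1]); print(n,d["camera_matrix"].tolist(),np.round(d["extrinsics"],3).tolist())
    np.savez(f"{n}0.npz",**d)
E
```

```text
pics
scene [[409.4456166482165, 0.0, 286.22215847930306], [0.0, 409.4456166482165, 204.6336396846465], [0.0, 0.0, 1.0]] [[-0.118, 0.686, -0.718, 1478.069], [0.993, 0.097, -0.07, 77.197], [0.022, -0.721, -0.692, 917.03], [0.0, 0.0, 0.0, 1.0]]
top [[455.08636957723337, 0.0, 284.62329596219035], [0.0, 455.08636957723337, 207.673217819962], [0.0, 0.0, 1.0]] [[-0.017, -0.989, 0.147, 437.067], [-1.0, 0.018, 0.005, -4.222], [-0.008, -0.147, -0.989, 1520.41], [0.0, 0.0, 0.0, 1.0]]
```

View pics/scene0.png

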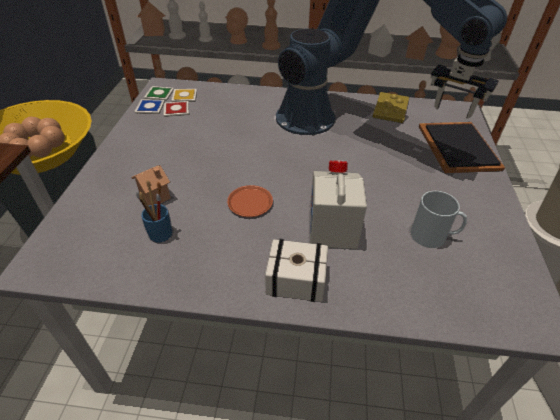

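View pics/top0.png

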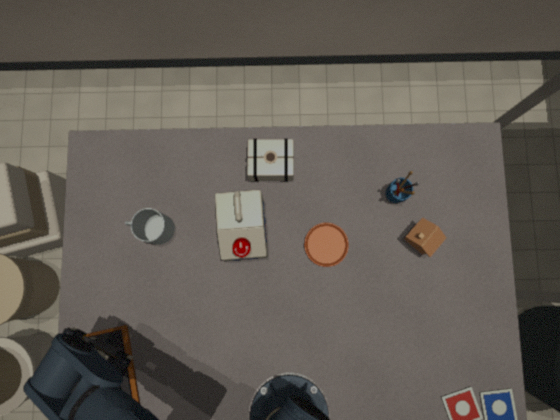

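The can is left of centre with its cap at top-view (241,247), and the saucer is at (326,245). The mould is behind the can at (270,158), the jug is left at (148,226), and the pot and house are on the right.

```bash
cat > h.py <<'E'
import numpy as np, cv2
from plant import *
from scipy.spatial.transform import Rotation as R
def quat(M): return R.from_matrix(M).as_quat()[[3,0,1,2]]
def snap(n,name):
    d=get_image(n); cv2.imwrite(f"pics/{name}.png",d["pixels"][:,:,::-1]); np.savez(name+".npz",**d); return d
def plane(d,uv,z):
    uv=np.atleast_2d(np.float64(uv)); E=d["extrinsics"]
    r=np.c_[uv,np.ones(len(uv))]@np.linalg.inv(d["camera_matrix"]).T@E[:3,:3].T
    return E[:3,3]+r*((z-E[2,3])/r[:,2])[:,None]
def blob(mask):
    c=max(cv2.findContours(mask.astype(np.uint8),cv2.RETR_EXTERNAL,cv2.CHAIN_APPROX_NONE)[0],key=cv2.contourArea); return c
def hsv(d): return [c.astype(int) for c in cv2.split(cv2.cvtColor(d["pixels"],cv2.COLOR_RGB2HSV))]
def red(d): h,s,v=hsv(d); return ((h<5)|(h>174))&(s>190)&(v>80)
E
python3 - <<'E'
from h import *
d=np.load("top0.npz"); h,s,v=hsv(d)
m=red(d); m[:,:200]=0;m[:,300:]=0; c=blob(m); (x,y),r=cv2.minEnclosingCircle(c); print("cap",x,y,r,plane(d,[x,y],180))
m=(h>3)&(h<14)&(s>110); m[:,:295]=0; m[:,360:]=0; c=blob(m); e=cv2.fitEllipse(c); print("saucer",e,plane(d,e[0],12))
m=(s<60)&(v>105); m[:185]=0;m[270:]=0;m[:,:205]=0;m[:,275:]=0; c=blob(m); r=cv2.minAreaRect(c); print(r,cv2.approxPolyDP(c,3,True)[:,0].tolist())
E
```

```text
cap 240.97169494628906 247.08489990234375 9.143011093139648 [[521.63183055 133.27223899 180.        ]]
saucer ((325.8708801269531, 244.44056701660156), (42.87468338012695, 43.330081939697266), 125.76828002929688) [[ 536.1572288  -130.62475685   12.        ]]
((239.5, 227.0), (84.0, 69.0), 90.0) [[205, 185], [205, 269], [274, 269], [274, 185]]
```

```bash
cat >> h.py <<'E'
def toolR(yaw,phi,tilt=np.radians(31)):
    "neck frame x-axis=uphill, z=n; tool y at angle phi from neck x; tool z=-n"
    N=R.from_euler('z',yaw).as_matrix()@R.from_euler('y',-tilt).as_matrix()
    y=N@[np.cos(phi),np.sin(phi),0]; z=-N[:,2]; return np.c_[np.cross(y,z),y,z],N
E
python3 - <<'E'
from h import *
cap=np.array([521,133,184.])
for phi in np.radians([-90,-60,-30,0,30,60,90,120,150,180]):
    T,N=toolR(0,phi); p=cap+N[:,2]*0-N[:,2]*25
    print(round(np.degrees(phi)),np.round(N[:,2],2),[None if q is None else np.round(q,2).tolist() for q in [kin.solve_ik(p,quat(T))]])
T,N=toolR(0,np.radians(90)); p=cap+N[:,2]*170
q=kin.solve_ik(p,quat(T)); print(q)
manip.movej(q)
d=snap("wrist","w1"); print(np.round(d["extrinsics"],2).tolist(),d["camera_matrix"].tolist(),readout.current_t(),readout.current_ee_pos())
E
```

```text
-90 [-0.52  0.    0.86] [[0.22, 0.25, 2.08, -0.38, 0.3, 2.12]]
-60 [-0.52  0.    0.86] [[0.22, 0.25, 2.08, -0.38, 0.3, 1.59]]
-30 [-0.52  0.    0.86] [[0.22, 0.25, 2.08, -0.38, 0.3, 1.07]]
0 [-0.52  0.    0.86] [[0.22, 0.25, 2.08, -0.38, 0.3, 0.55]]
30 [-0.52  0.    0.86] [[0.22, 0.25, 2.08, -0.38, 0.3, 0.02]]
60 [-0.52  0.    0.86] [[0.22, 0.25, 2.08, -0.38, 0.3, -0.5]]
90 [-0.52  0.    0.86] [[0.22, 0.25, 2.08, -0.38, 0.3, -1.02]]
120 [-0.52  0.    0.86] [[0.22, 0.25, 2.08, -0.38, 0.3, -1.55]]
150 [-0.52  0.    0.86] [[0.22, 0.25, 2.08, -0.38, 0.3, -2.07]]
180 [-0.52  0.    0.86] [[0.22, 0.25, 2.08, -0.38, 0.3, -2.59]]
[ 0.28329582 -0.1844246   2.05976505 -0.21182528  0.75425531 -1.17078624]
[[-0.0, 0.69, 0.72, 283.18], [1.0, -0.0, 0.0, 132.78], [0.0, 0.72, -0.69, 433.57], [0.0, 0.0, 0.0, 1.0]] [[375.96873927966453, 0.0, 283.06886634884813], [0.0, 375.96873927966453, 207.0653243640644], [0.0, 0.0, 1.0]] 1.6833 [433.48948906 133.55714223 329.5316219 ]
```

View pics/w1.png

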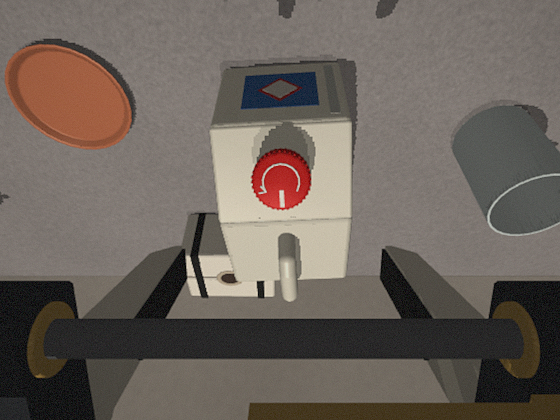

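The pointer points uphill. The cap centre is near (281,180), the shoulder's low edge runs (211,126)–(352,121), and its top edge runs (221,222)–(352,218), so the can has a small yaw.

Run:
```python
from h import *
d=np.load("w1.npz"); c=blob(red(d)); e=cv2.fitEllipse(cv2.convexHull(c)); print(e)
P=plane(d,e[0],171.5)[0]
a=plane(d,[[211,126],[352,121]],125); b=plane(d,[[221,222],[352,218]],176)
for s in(a,b): v=s[1]-s[0]; print(s.round(1).tolist(),np.linalg.norm(v),"yaw",np.arctan2(-v[0],v[1]))
t=np.load("top0.npz"); ct=plane(t,[240.97,247.08],175)
print("capmid wrist",P,"top",ct)
# saucer from wrist
h,s,v=hsv(d); m=(h>3)&(h<14)&(s>110); m[:,200:]=0; c=blob(m); e=cv2.fitEllipse(c); print(e,plane(d,e[0],13))
```

```text
((281.0570068359375, 179.3087158203125), (58.495689392089844, 59.23556137084961), 172.2351837158203)
[[493.3, 63.4, 125.0], [487.7, 199.5, 125.0]] 136.23083099350052 yaw 0.04099734972407568
[[576.3, 68.9, 176.0], [570.3, 204.0, 176.0]] 135.194133366023 yaw 0.04456327887427145
capmid wrist [520.86706096 131.3842707  171.5       ] top [[521.96180601 133.79009124 175.        ]]
((67.84892272949219, 96.11761474609375), (88.3063735961914, 137.5089111328125), 121.73761749267578) [[ 525.73573469 -132.81592426   13.        ]]
```

```bash
cat >> h.py <<'E'
YAW=0.042; MID=np.array([520.5,132.5,171.5])   # axis point at neck z=24.2
def pose(phi,hz):
    T,N=toolR(YAW,np.radians(phi)); return MID+N[:,2]*(hz-24.2), quat(T)
NK=toolR(YAW,0)[1]
def st(tag=""):
    f=NK.T@readout.current_contact_force(); p=NK.T@(readout.current_ee_pos()-MID)+[0,0,24.2]
    print(tag,"F",f.round(1),"p",p.round(2),"w",round(readout.current_gripper_width(),1),"g",round(readout.current_grasp_force(),1),"tz",(NK.T@readout.current_torque()).round(2),"t",round(readout.current_t(),2))
    return f
E
python3 - <<'E'
from h import *
manip.grip(78,50)
p,q=pose(-40,90); manip.movep(p,q); st()
p,q=pose(-40,14); manip.servo_line(p,80); st("down")
manip.grip(40,50); st("grip")
for z in (13,12,11,10,9,8,7):
    p,q=pose(-40,z); manip.servo_line(p,15); f=st(z)
    if f[2]>21: break
E
```

```text
F [-0.   0.  -0.4] p [1.100e-01 3.000e-02 9.011e+01] w 78.1 g 0.0 tz [-0.04  0.33  0.06] t 4.1
down F [-0.9  0.2  0.1] p [ 0.22  0.03 14.31] w 78.0 g 0.0 tz [-0.01  0.42  0.02] t 5.2
grip F [ 1.7 -4.9  3. ] p [ 0.52 -0.13 14.2 ] w 53.6 g 50.0 tz [-0.8   0.06  0.02] t 5.72
13 F [ 2.2 -4.4  5.6] p [ 0.46 -0.17 13.19] w 53.7 g 50.0 tz [-0.93 -0.    0.01] t 5.97
12 F [ 2.4 -4.5  7.4] p [ 0.49 -0.14 12.27] w 53.8 g 50.0 tz [-0.88  0.06 -0.02] t 6.22
11 F [ 1.2 -4.  10.1] p [ 0.51 -0.13 11.36] w 53.2 g 50.0 tz [-0.85  0.12 -0.01] t 6.47
10 F [ 0.3 -4.9 11. ] p [ 0.49 -0.1  10.42] w 54.0 g 50.0 tz [-0.87  0.23 -0.02] t 6.72
9 F [ 0.9 -3.9 14. ] p [ 0.49 -0.12  9.51] w 53.4 g 50.0 tz [-0.77  0.26  0.09] t 6.97
8 F [-0.5 -4.9 15.7] p [ 0.51 -0.11  8.59] w 53.3 g 50.0 tz [-0.74  0.33  0.1 ] t 7.22
7 F [-0.2 -4.7 18.3] p [ 0.52 -0.09  7.67] w 53.9 g 50.0 tz [-0.79  0.45  0.02] t 7.47
```

Run:
```python
from h import *
for z in (6.2,5.4,4.8):
    p,q=pose(-40,z); manip.servo_line(p,15); f=st(z)
    if f[2]>23: break
for a in (10,20,30,40,50):
    p,q=pose(-40+a,z); manip.servo_line(p,20,q); f=st(a)
    if np.linalg.norm(f)>60: break
snap("wrist","w2")
```

```text
6.2 F [-0.1 -3.9 19.5] p [ 0.49 -0.09  6.94] w 53.5 g 50.0 tz [-0.78  0.49 -0.  ] t 7.72
5.4 F [-2.4 -4.8 29.5] p [ 0.51 -0.08  6.54] w 53.9 g 50.1 tz [-0.88  0.74  0.04] t 7.97
10 F [-0.8 -2.2 28.1] p [0.84 0.23 6.57] w 53.4 g 50.0 tz [-0.37  0.62  0.24] t 8.3
20 F [-0.4 -0.1 27.2] p [1.04 0.32 6.57] w 53.7 g 50.0 tz [-0.24  0.53  0.19] t 8.62
30 F [-1.1 -1.5 27.6] p [1.07 0.38 6.57] w 53.6 g 50.0 tz [-0.19  0.42  0.19] t 8.95
40 F [-1.  -0.3 27.6] p [1.16 0.38 6.57] w 53.6 g 50.0 tz [-0.19  0.37  0.16] t 9.28
50 F [-1.7 -0.7 27.5] p [1.21 0.39 6.58] w 53.5 g 50.0 tz [-0.17  0.35  0.27] t 9.6
```

View pics/w2.png

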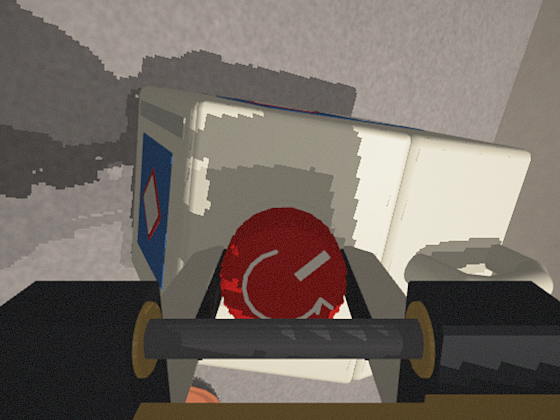

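The pointer bar runs from (300,275) to (328,253), about 50° anticlockwise of uphill, so the cap followed the gripper without slipping. I'll turn on with a fresh grip as the task asks.

Run:
```python
from h import *
p,q=pose(10,6.9); manip.servo_line(p,15); st("relax")
manip.grip(72); st("open")
p,q=pose(-30,6.9); manip.servo_line(p,40,q); st("back")
manip.grip(40,50); st("regrip")
for a in (-10,10,25,35,43):
    p,q=pose(a,6.9); manip.servo_line(p,20,q); f=st(50+a+30)
    if abs(readout.current_torque()).max()>4: break
snap("wrist","w3")
```

```text
relax F [ 0.2 -0.5 18.2] p [1.16 0.38 7.81] w 53.8 g 50.0 tz [-0.07  0.08  0.12] t 9.9
open F [ 0.1  0.2 -1.2] p [-0.14  0.02  6.8 ] w 71.9 g 0.0 tz [0.03 0.3  0.03] t 10.45
back F [ 0.2 -0.5  0.7] p [-0.04 -0.02  6.88] w 71.7 g 0.0 tz [-0.06  0.37  0.01] t 11.3
regrip F [ 2.2 -4.3 -1. ] p [ 0.58 -0.16  6.96] w 53.6 g 50.0 tz [-0.65 -0.04  0.06] t 11.75
70 F [ 1.5 -5.9  1. ] p [ 0.02 -0.41  6.94] w 53.5 g 50.0 tz [-1.11 -0.02  0.29] t 12.25
90 F [ 1.8 -6.4  0.9] p [ 0.21 -0.39  6.94] w 53.6 g 50.0 tz [-1.17 -0.26  0.22] t 12.75
105 F [ 3.6 -6.4  1.7] p [ 0.55 -0.25  7.07] w 53.5 g 50.0 tz [-0.89 -0.3   0.18] t 13.16
115 F [ 2.  -6.3  8.2] p [ 0.69 -0.26  7.3 ] w 53.6 g 50.0 tz [-1.   -0.18  0.09] t 13.48
123 F [ 1.3 -4.7 12.1] p [ 0.82 -0.1   7.51] w 53.8 g 50.0 tz [-0.73 -0.12  0.15] t 13.78
```

View pics/w3.png

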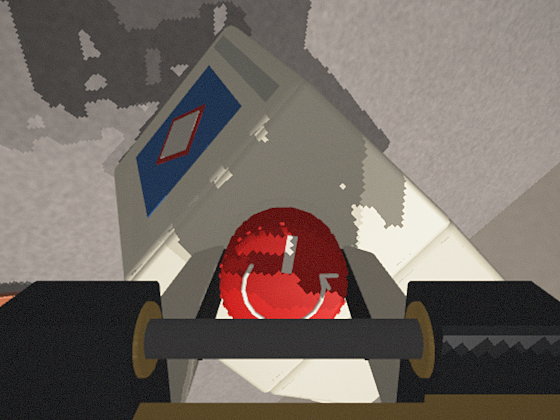

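The bar now points at (292,238), about 123° round, and the spring is pushing the cap up. It is free, so I'll draw it off.

Run:
```python
from h import *
for z in (12,20,40):
    p,q=pose(43,z); manip.servo_line(p,40); f=st(z)
    if f[2]<-15: print("stuck"); raise SystemExit
p,q=pose(43,120); manip.servo_line(p,120); st("off")
# tool down, yaw chosen near the present wrist
T=np.c_[[0,-1,0],[-1,0,0],[0,0,-1]].astype(float)
best=None
S=np.array([536,-131,220.])
for a in np.radians(range(0,360,15)):
    M=R.from_euler('z',a).as_matrix()@T; s=kin.solve_ik(S-[0,0,40],quat(M))
    if s is not None:
        c=abs(s-readout.current_qpos()).max()
        if best is None or c<best[0]: best=(c,a,M)
print(best[:2]); np.save("M.npy",best[2])
p=readout.current_ee_pos(); p[2]=300; manip.servo_line(p,200)
manip.movep(S+[-120,0,80],quat(best[2])); st("above")
snap("wrist","w4");snap("top","t4")
```

```text
12 F [ 3.3 -4.9  5.6] p [ 0.81 -0.11 12.36] w 53.6 g 50.0 tz [-0.96 -0.36  0.06] t 14.1
20 F [ 3.7 -5.6  3.1] p [ 0.69 -0.19 20.16] w 53.2 g 50.0 tz [-1.08 -0.43  0.03] t 14.45
40 F [ 0.4  0.4 -0.2] p [-0.16  0.1  39.96] w 53.3 g 50.0 tz [-0.03  0.35  0.05] t 15.1
off F [-0.8 -0.2 -0.9] p [-3.2000e-01 -4.0000e-02  1.1955e+02] w 53.6 g 50.0 tz [0.   0.32 0.  ] t 15.92
(np.float64(0.5533731751514961), np.float64(2.8797932657906435))
above F [-0.6 -0.  -1.2] p [ -33.18 -258.22  193.22] w 53.7 g 50.0 tz [-0.06  0.09  0.02] t 17.33
```

View pics/w4.png

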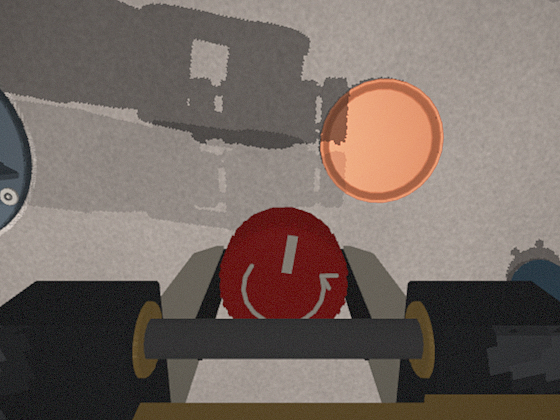

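The cap is held squarely, and the saucer is at about (381,140).

Run:
```python
from h import *
d=np.load("w4.npz"); h,s,v=hsv(d); m=(h>3)&(h<16)&(s>80); m[210:]=0; m[:,:300]=0
c=cv2.convexHull(blob(m)); e=cv2.fitEllipse(c); P=plane(d,e[0],13)[0]; print(e,P)
if np.hypot(P[0]-534,P[1]+131)>15: raise SystemExit
S=np.array([(P[0]+536)/2,(P[1]-131)/2,0]); M=np.load("M.npy")
manip.movep(S+[0,0,80],quat(M)); manip.servo_line(S+[0,0,20],100); f0=readout.current_contact_force(); st()
for z in np.arange(17,7,-0.75):
    manip.servo_line(S+[0,0,z],15); f=readout.current_contact_force()-f0
    print(z,f.round(1),readout.current_ee_pos().round(1))
    if f[2]>4: break
manip.pause(.2); st()
snap("scene","s5"); d=snap("wrist","w5")
```

```text
((381.33123779296875, 140.19454956054688), (119.77005004882812, 128.07569885253906), 41.967994689941406) [ 535.14537124 -130.18386763   13.        ]
 F [-0.1 -0.4 -0.3] p [ -74.   -263.64 -107.43] w 53.5 g 50.0 tz [0.   0.1  0.01] t 19.17
17.0 [-0.  -0.2 -0.8] [ 535.7 -130.6   17.2]
16.25 [-0.2  0.8  0.9] [ 535.6 -130.6   16.2]
15.5 [-0.9 -0.2 -0.1] [ 535.5 -130.6   15.5]
14.75 [ 0.2  0.3 -0.7] [ 535.6 -130.6   14.7]
14.0 [ 0.4  0.5 -0.5] [ 535.5 -130.6   13.9]
13.25 [0.3 0.9 0.7] [ 535.5 -130.6   13.2]
12.5 [-0.1 -0.3  0.5] [ 535.6 -130.6   12.4]
11.75 [-1.   0.2 -1.3] [ 535.5 -130.6   11.7]
11.0 [-0.2 -0.2 -1.2] [ 535.6 -130.6   11. ]
10.25 [-0.1 -0.2 -0.4] [ 535.6 -130.6   10.2]
9.5 [-0.6 -0.4 -0.4] [ 535.5 -130.6    9.5]
8.75 [-1.6  0.3  3.8] [ 535.7 -130.6    8.9]
8.0 [-4.3  2.6 12.2] [ 535.7 -130.5    8.8]
 F [ 2.8  1.7 11.7] p [ -80.24 -263.45 -117.42] w 53.3 g 50.0 tz [ 0.12  0.65 -0.09] t 22.72
```

View pics/w5.png

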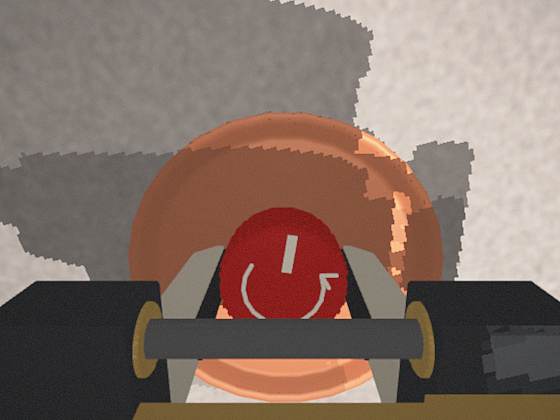

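The cap is in the middle of the saucer and pressed on its floor at about 12 N. I'll release it.

Run:
```python
from h import *
p=readout.current_ee_pos(); p[2]=8.6; manip.servo_line(p,15); st()
manip.pause(.2); manip.grip(66); st()
p[2]=150; manip.servo_line(p,80); p[2]=320;p[0]-=130; manip.servo_line(p,200); manip.pause(.3); st()
d=snap("wrist","w6")
c=blob(red(d)); e=cv2.fitEllipse(cv2.convexHull(c)); print(e,plane(d,e[0],25))
s=snap("scene","s6"); cv2.imwrite("pics/two.png",np.hstack([cv2.resize(x["pixels"][:,:,::-1],(400,300)) for x in(d,s)]))
```

```text
F [1.6 1.5 6.7] p [ -80.08 -263.44 -117.43] w 53.4 g 50.0 tz [ 0.11  0.33 -0.05] t 23.07
 F [ 0.6  0.4 -0.8] p [ -80.45 -263.47 -117.65] w 66.0 g 0.0 tz [-0.05  0.04  0.03] t 23.73
 F [-0.7  0.1 -1. ] p [ -31.44 -257.93  215.86] w 65.8 g 0.0 tz [-0.06  0.04  0.  ] t 27.17
((387.6373596191406, 136.51380920410156), (45.264305114746094, 47.026695251464844), 50.190208435058594) [[ 534.89457572 -129.39559919   25.        ]]
```

View pics/two.png

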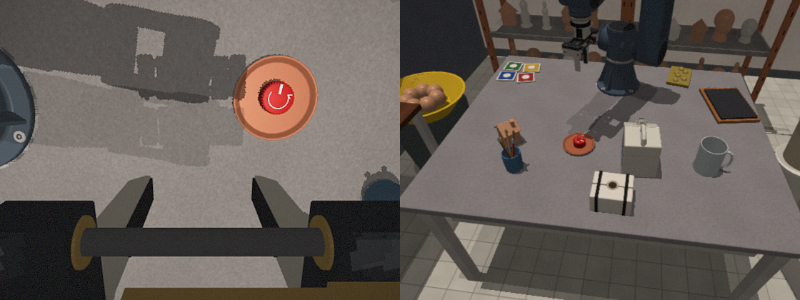

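The cap stands flat in the middle of the saucer at (277,97) in the left half, and everything else is where it was.

```bash
python3 -c "
from plant import *
print(job_done())"
```

```text
the job is handed in; nothing more can be done
None
```

The can is open and its cap stands mouth down in the middle of the saucer; nothing else looks disturbed in the last pictures, and I handed the job in after about 27 s of the 58 s allowed (no verdict came back).

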